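Restock the empty bays of a dust-flap rack

TASK

The blue rack has four bays covered by sprung dust flaps; two of them, hidden under their shut flaps, already hold a carton of bulbs and two are empty. Feel gently which bays are empty and put one of the two spare cartons standing on the bench into each empty bay, upright and right down on its floor, below the flaps. Do not press hard on the rack or on the cartons in it, and leave the spanner and the roll of black tape where they are.

Things in the scene. Friction and masses are not known exactly. Their poses are not given: they have to be found in the camera images.
- rack: blue steel rack, fixed to the bench, 152 (its x) x 134 (its y) x 128 mm tall, with a 20 mm wide, 3 mm thick foot flange at both x ends; origin at the centre of its underside, z up. 2 x 2 open-topped bays, each 67 mm (x) x 58 mm (y) inside, walls 6 mm. A carton fits upright with its x along the rack's x, either way round, 5 to 6 mm free all round, its top then 33 mm below the rim, under the flaps
- rack_top (a point): centre of the rack's rim, 128 mm above the bench. Each bay is shut by two slick grey flaps just under the rim, hinged on its y walls and meeting in the middle: pushed down (about 1 N) they swing down, 28 mm long, against the walls, and spring level again when let go (they give upward too). A carton let go at least 40 mm deep in an empty bay slides down by its own weight or needs a light push from above
- bay0 (a point): centre of the floor of one bay (robot side, -x; -y side, in the rack's own axes), 5 mm above the bench, 123 mm below the rim. Full or empty differs each time: what is pushed down into a full bay meets the stored carton 33 mm below the rim, in an empty bay only the floor
- bay1 (a point): centre of the floor of one bay (robot side, -x; +y side, in the rack's own axes), 5 mm above the bench, 123 mm below the rim. Full or empty differs each time: what is pushed down into a full bay meets the stored carton 33 mm below the rim, in an empty bay only the floor
- bay2 (a point): centre of the floor of one bay (far side, +x; -y side, in the rack's own axes), 5 mm above the bench, 123 mm below the rim. Full or empty differs each time: what is pushed down into a full bay meets the stored carton 33 mm below the rim, in an empty bay only the floor
- bay3 (a point): centre of the floor of one bay (far side, +x; +y side, in the rack's own axes), 5 mm above the bench, 123 mm below the rim. Full or empty differs each time: what is pushed down into a full bay meets the stored carton 33 mm below the rim, in an empty bay only the floor
- spare_right_centre (a point): centre (half-way up) of the spare carton of bulbs that stands on end on the bench to the robot's right (-y) of the rack; white-and-green cardboard box, 55 mm (its x) x 45 mm (its y) x 90 mm tall (its z, up), about 0.15 kg; both spares are alike. It is stiff and can be gripped 45 mm or 55 mm across near its top
- spare_left_centre (a point): centre (half-way up) of the spare carton of bulbs that stands on end on the bench to the robot's left (+y) of the rack; white-and-green cardboard box, 55 mm (its x) x 45 mm (its y) x 90 mm tall (its z, up), about 0.15 kg; both spares are alike. It is stiff and can be gripped 45 mm or 55 mm across near its top
- spanner: bystander: steel combination spanner lying flat near the front edge, 36 x 232 x 8 mm; origin at the centre of its underside, long axis y
- black_tape: bystander: small roll of black tape lying flat, 64 x 74 x 19 mm; origin at the centre of its underside
There are look-alikes about, which are no part of the job. What is shaped like the part that bears spare_left_centre but turquoise is not meant.

How it is judged:
At the end, for the whole second after the job is handed in: Each spare carton stands in a bay of the rack: its centre within 14 mm (level) of a bay's centre and less than 56 mm above the bench (50 mm when it stands on the bay's floor), its z axis within 0.15 rad of vertical ((horizontal distance between spare_right_centre and bay0 below 0.014 m or horizontal distance between spare_right_centre and bay1 below 0.014 m or horizontal distance between spare_right_centre and bay2 below 0.014 m or horizontal distance between spare_right_centre and bay3 below 0.014 m) and height (world z) of each of spare_right_centre, spare_left_centre below 0.056 m and angle between each of spare_right_centre, spare_left_centre's own z axis and vertical below 0.15 rad and (horizontal distance between spare_left_centre and bay0 below 0.014 m or horizontal distance between spare_left_centre and bay1 below 0.014 m or horizontal distance between spare_left_centre and bay2 below 0.014 m or horizontal distance between spare_left_centre and bay3 below 0.014 m)); the robot touches nothing.
It fails at once if the rack, or a carton in it, is pressed with more than 80 N (contact force between rack and anything else above 80 N).
It fails at once if the spanner is moved more than 40 mm (distance of spanner from where it was at the start of the episode above 0.04 m).
It fails at once if the black tape is moved more than 40 mm (distance of black_tape from where it was at the start of the episode above 0.04 m).
It also fails if it takes over 72 s, if anything falls off the work surface, if the arm or the gripper's body presses on something with over 40 N, if the wrist force passes 120 N, or if a joint passes its speed limit or range.

ROBOT

A 6-joint arm with a two-finger parallel gripper is mounted at the origin on a cart in front of the work surface, level with it; the furniture and walls round the work are solid. World frame = base frame: x ahead of the robot, y to its left, z up, the work surface at z = 0. Lengths are in m, angles in rad, forces in N, time in s.
With the tool pointing down it reaches from about 0.25 to 0.725 m from the base axis. Payload 4 kg.
Tool frame: the origin (TCP) lies between the finger pads; the fingertips stand 17 mm ahead of it and the grasp point (between the pads) lies 2 mm behind it; z points along the fingers, y is the line along which they close (so a half turn about z gives the same grasp; the last joint's range is limited). The gripper opens to 85 mm and grips with 20 to 120 N. Pads are 22 mm wide; open, the fingers measure 114 mm over their backs; the gripper's body (76 mm by 85 mm) begins 54 mm behind the grasp point. The pads swing forward as they close: fully open they stand 13 mm farther back than shut.
Start: joints at [-1.342, 0.241, 0.005, 1.335, 0, 1.571], TCP at [0.113, -0.487, 0.248] pointing down, gripper open.
Joint ranges: [-2.72, 2.72], [-1.05, 1.87], [-1.09, 1.28], [-1.99, 2.15], [-1.42, 1.44], [-3.14, 3.14]. Speed limits (rad/s): [2.79, 2.79, 3.14, 3.14, 3.14, 3.14].

INTERFACE

Orientations are given as a rotation vector (axis times angle).
In Python, from station import env gives the robot as it stands.
- The arm moves only by the shell command python3 -m handwheel 'ROWS' [FORCE]. ROWS is JSON, a list of rows, each a list of 3 entries, a list of its own where there are three numbers: the turn, a rotation vector about the tool's x, y, z in rad, then the shift along the tool's x, y, z in cm, then the opening, from 0 (shut) to 1 (fully open). A call has 1 to 5 rows; each row is the pose to reach, as a shift and turn from the pose commanded when the call began, along the tool's axes at that moment; what a row does not reach only later rows make up. A row lasts 1/10 s, in which the tool goes at most 50 mm and 8.59 degrees, less where a joint would pass 70% of its speed; a pose out of reach is approached as far as the arm can. A call with a gripper value outside its range is refused whole. The fingers move at their own pace and stop on an object; FORCE is the grip in N (left out, the last holds). Time passes only in rows, so rows that repeat a pose let the fingers close. It gives the time, the measured TCP pose, the force, the opening and the grip force at its end, in the units of the state.
- env.sense(): the state, without advancing time (a new reading comes with each control period).
- env.get_image(name): name is "scene" or "top"; returns a dict with "pixels" (420x560x3 uint8, red, green, blue), "range_z" (420x560 float32, m along the optical axis (not along the pixel's ray), 0 where there is no reading), "intrinsics" (3x3 intrinsics, pixels), "D" ([k1, k2, p1, p2, k3] as OpenCV has them; the pictures are not rectified), "origin" and "attitude" of the camera in the world. Camera axes: x right, y down, z forward; pixel columns grow to the right and rows downward; lengths in m; the calibration is good to about 2 mm. A picture is of the moment at which its call begins.
- env.job_done(): hands the job in; it is judged then, once.
The state is a dict: "clock": time; "qpos": joint angles; "qd": joint speeds; "joint_torque": joint torques, N m; "eef_pos": TCP position; "tcp_rot": TCP orientation; "contact_force": force on the tool from outside, world axes, zero at the start; "wrist_torque": the same for the moment, N m; "grip_width": opening from 0.0 (shut) to 1.0 (fully open); "gripper_force": force on a finger pad.
Only numpy, scipy, OpenCV 4.12 (cv2) and the standard library are available. Lean on these libraries where they do the work, as an engineer would, in place of code of your own. Each camera call takes 0.05 s, during which the arm holds its last target. There are 200 camera calls.

## Working session

There is one attempt and no reset: what is moved stays moved. The work goes in short steps, Python scripts to look and compute and a shell command to move; the robot and the scene stay as the last step left them, time stands still between calls to the robot, and variables do not carry over. Pictures are saved under pics/ and viewed, at most 10 in all, crops included, and the job is handed in when it is done.

```bash
ls; mkdir -p pics
python3 - <<'E'
from station import env
import cv2,numpy as np,pickle
s=env.sense();print({k:np.round(v,3) for k,v in s.items()})
for n in("top","scene"):
    d=env.get_image(n);cv2.imwrite(f"pics/{n}0.png",d["pixels"][:,:,::-1]);pickle.dump(d,open(f"{n}0.pkl","wb"))
    print(n,d["intrinsics"],d["D"],d["origin"],d["attitude"])
E
```

```text
pics
{'clock': np.float64(0.0), 'qpos': array([-1.342,  0.241,  0.004,  1.335, -0.   ,  1.571]), 'qd': array([ 0.001,  0.   , -0.001, -0.001, -0.   ,  0.001]), 'joint_torque': array([ 1.0000e-03, -3.7232e+01,  2.5241e+01,  1.7000e-02,  0.0000e+00,
        0.0000e+00]), 'eef_pos': array([ 0.113, -0.486,  0.247]), 'tcp_rot': array([-3.119, -0.358,  0.   ]), 'contact_force': array([ 1.013,  0.057, -0.371]), 'wrist_torque': array([-0.078,  0.018, -0.032]), 'gripper_force': np.float64(0.0), 'grip_width': np.float64(1.002)}
top [[403.99060901   0.         281.2580365 ]
 [  0.         403.99060901 208.65395881]
 [  0.           0.           1.        ]] [-0.03187809  0.          0.          0.          0.        ] [0.36034389 0.00288713 1.15822235] [-2.15363062  2.12320634 -0.15203324]
scene [[450.5508109    0.         275.00525622]
 [  0.         450.5508109  208.88836715]
 [  0.           0.           1.        ]] [-0.10876343  0.          0.          0.          0.        ] [-0.16835679  0.63835952  0.87894808] [-1.03658842  2.34111631 -1.10182001]
```

View pics/top0.png

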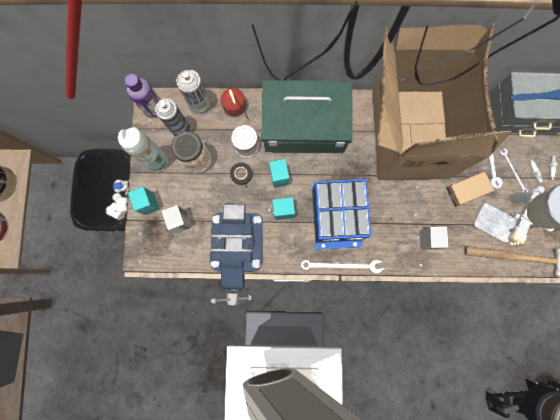

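View pics/scene0.png

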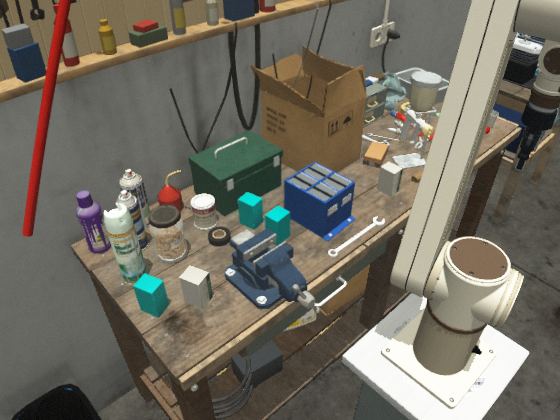

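The top view shows the rack near (342,210), the right spare at (435,237) and the left spare at (174,217). Turquoise decoys are at (143,201), (284,208) and (280,172), the tape at (241,174), the spanner at (342,266) and a vise at (235,245).

```bash
cat > h.py <<'E'
import cv2,numpy as np
from scipy.spatial.transform import Rotation as R
def world(d):
    h,w=d["range_z"].shape
    u,v=np.meshgrid(np.arange(w),np.arange(h))
    p=cv2.undistortPoints(np.stack([u,v],-1).reshape(-1,1,2).astype(np.float64),d["intrinsics"],np.array(d["D"])).reshape(h,w,2)
    z=d["range_z"][...,None]
    P=np.concatenate([p*z,z],-1)
    return P@R.from_rotvec(d["attitude"]).as_matrix().T+d["origin"]
def rect(W,box,zlo,zhi,er=0):
    x0,x1,y0,y1=box
    Q=W[y0:y1,x0:x1].reshape(-1,3);Q=Q[(Q[:,2]>zlo)&(Q[:,2]<zhi)]
    r=cv2.minAreaRect((Q[:,:2]*1000).astype(np.float32))
    return len(Q),np.round(r[0],1),np.round(r[1],1),round(r[2],1),np.round(np.median(Q[:,2]),4),np.round(cv2.boxPoints(r))
E
python3 - <<'E'
from h import *;import pickle
d=pickle.load(open("top0.pkl","rb"));W=world(d)
for n,b,l,h in [("bench",(400,420,190,210),-.1,.1),("right",(415,460,215,260),.08,.1),("left",(155,195,195,240),.08,.1),("rack",(300,385,165,260),.115,.14),("rackfl",(300,385,165,260),.002,.14),
 ("turqL",(128,160,180,218),.08,.1),("turqA",(270,300,195,222),.05,.1),("spanner",(295,390,255,275),.004,.02),("vise",(205,270,200,300),.03,.3)]:
    print(n,*rect(W,b,l,h))
b=W[200:250,300:385].reshape(-1,3)
# scene cam too
s=pickle.load(open("scene0.pkl","rb"));V=world(s)
for n,b,l,h in [("right",(370,410,150,200),.08,.1),("left",(175,220,255,315),.08,.1),("rack",(275,365,155,245),.115,.14)]:
    print("S",n,*rect(V,b,l,h))
E
```

```text
bench 399 [ 569.3 -358.3] [58.  58.5] 0.4 -0.0002 [[ 540. -329.]
 [ 541. -388.]
 [ 599. -387.]
 [ 598. -329.]]
right 389 [ 453.  -405.7] [53.8 49. ] 0.5 0.0894 [[ 426. -381.]
 [ 426. -430.]
 [ 480. -430.]
 [ 480. -381.]]
left 375 [496.  305.5] [56.1 47.4] 22.0 0.09 [[461. 317.]
 [479. 273.]
 [531. 294.]
 [513. 338.]]
rack 3003 [ 520.7 -145.4] [152.3 135.1] 4.0 0.127 [[ 440.  -83.]
 [ 450. -218.]
 [ 601. -207.]
 [ 592.  -73.]]
rackfl 4468 [ 531.5 -161.8] [275.1 246. ] 0.7 0.1257 [[ 392.  -40.]
 [ 395. -286.]
 [ 670. -283.]
 [ 668.  -37.]]
turqL 377 [547.4 401.6] [57.7 47.6] 23.5 0.0902 [[511. 412.]
 [530. 368.]
 [583. 391.]
 [564. 435.]]
turqA 386 [529.6   8.9] [46.4 55.6] 6.9 0.0899 [[503.  34.]
 [510. -22.]
 [556. -16.]
 [549.  39.]]
spanner 358 [ 382.7 -160.4] [258.3  52.9] 87.8 0.0068 [[ 351. -288.]
 [ 404. -290.]
 [ 414.  -32.]
 [ 361.  -30.]]
vise 2859 [409.1 140.4] [257.4 103.8] 0.5 0.0978 [[280. 191.]
 [281.  87.]
 [538.  90.]
 [537. 193.]]
S right 182 [ 453.5 -405.9] [56.6 48.7] 3.6 0.089 [[ 424. -383.]
 [ 427. -432.]
 [ 483. -428.]
 [ 480. -380.]]
S left 426 [495.8 303.5] [59.  50.2] 22.4 0.0894 [[459. 316.]
 [478. 269.]
 [533. 292.]
 [514. 338.]]
S rack 1805 [553.2 -43.3] [263.  342.8] 10.1 0.1276 [[ 394.  102.]
 [ 454. -235.]
 [ 713. -189.]
 [ 653.  149.]]
```

```bash
cat > go.py <<'E'
# usage: go.py x y z(mm) yaw(deg): shift (cm, tool axes) and turn about tool z (rad) from the measured pose
import sys;from h import *;from station import env
x,y,z,a=map(float,sys.argv[1:5]);s=env.sense()
M=R.from_rotvec(s["tcp_rot"]);m=M.as_matrix();p=np.array(s["eef_pos"])
t=np.radians(a);D=np.array([[np.cos(t),np.sin(t),0],[np.sin(t),-np.cos(t),0],[0,0,-1]]).T
D=np.column_stack([[np.cos(t),np.sin(t),0],[np.sin(t),-np.cos(t),0],[0,0,-1]])
print("t",round(s["clock"],2),"pos",np.round(p*1000,1),"yaw",round(np.degrees(np.arctan2(m[1,0],m[0,0])),2),"F",np.round(s["contact_force"],1),"w",round(s["grip_width"],3),"gf",round(float(s["gripper_force"]),1))
print("turn",np.round((M.inv()*R.from_matrix(D)).as_rotvec(),3),"shift",np.round(m.T@(np.array([x,y,z])/1000-p)*100,2))
E
python3 go.py 486.5 -179.9 165 4
```

```text
t 0.1 pos [ 113.3 -486.5  247.5] yaw 13.11 F [-0.6 -0.6 -0.3] w 1.0 gf 0.0
turn [-0.002  0.     0.159] shift [ 43.3  -21.38   8.29]
```

```bash
python3 -m handwheel '[[[0,0,0],[4.3,-2.1,0.4],0],[[0,0,0],[8.6,-4.2,0.8],0],[[0,0,0],[13,-6.4,1.2],0],[[0,0,0],[17.3,-8.5,1.6],0],[[0,0,0],[21.6,-10.7,2],0]]' 30
python3 -m handwheel '[[[0,0,0],[4.3,-2.1,0.4],0],[[0,0,0],[8.6,-4.2,0.8],0],[[0,0,0],[13,-6.4,1.2],0],[[0,0,0],[17.3,-8.5,1.6],0],[[0,0,0],[21.6,-10.7,2],0]]'
python3 -m handwheel '[[[0,0,0.08],[0,0,0],0],[[0,0,0.159],[0,0,0],0],[[0,0,0.159],[0,0,0],0]]'
python3 go.py 486.5 -179.9 150 4
```

```text
clock: 0.6
eef_pos: [0.3005, -0.3323, 0.2279]
tcp_rot: [-3.121, -0.358, 0.0]
contact_force: [1.1, -0.7, -0.6]
grip_width: 0.145
gripper_force: 0.0
clock: 1.1
eef_pos: [0.4867, -0.1789, 0.2078]
tcp_rot: [-3.121, -0.359, 0.001]
contact_force: [0.3, -1.6, 0.4]
grip_width: -0.001
gripper_force: 0.0
clock: 1.4
eef_pos: [0.4856, -0.1798, 0.2075]
tcp_rot: [-3.139, -0.112, 0.002]
contact_force: [-0.6, 0.9, -0.8]
grip_width: -0.003
gripper_force: 0.0
t 1.4 pos [ 485.6 -179.8  207.5] yaw 4.08 F [-0.6  0.9 -0.8] w -0.003 gf 0.0
turn [-0.001  0.001  0.001] shift [0.1  0.02 5.75]
```

```bash
python3 -m handwheel '[[[0,0,0],[0.1,0,3],0],[[0,0,0],[0.1,0,6],0],[[0,0,0],[0.1,0,7.2],0],[[0,0,0],[0.1,0,8.4],0],[[0,0,0],[0.1,0,9.2],0]]'
python3 -m handwheel '[[[0,0,0],[0,0,0.2],0],[[0,0,0],[0,0,0.4],0]]'
python3 -m handwheel '[[[0,0,0],[0,0,0.2],0],[[0,0,0],[0,0,0.3],0]]'
```

```text
clock: 1.9
eef_pos: [0.4867, -0.1808, 0.1161]
tcp_rot: [3.14, 0.11, 0.001]
contact_force: [-0.0, 0.6, 1.1]
grip_width: -0.002
gripper_force: 0.4
clock: 2.1
eef_pos: [0.4871, -0.1808, 0.1129]
tcp_rot: [3.139, 0.11, 0.002]
contact_force: [0.2, 0.1, 0.8]
grip_width: -0.003
gripper_force: 0.4
clock: 2.3
eef_pos: [0.4875, -0.1809, 0.112]
tcp_rot: [3.138, 0.11, 0.005]
contact_force: [-6.6, 1.9, 17.8]
grip_width: 0.002
gripper_force: 9.2
```

Bay 0 is full: contact at TCP height 112 mm with about 18 N. Next I'll probe bay 1.

```bash
python3 -m handwheel '[[[0,0,0],[0,0,-4],0],[[0,0,0],[0,0,-5],0],[[0,0,0],[0,-3.2,-5],0],[[0,0,0],[0,-6.4,-5],0],[[0,0,0],[0,-6.4,-5],0]]'
python3 -m handwheel '[[[0,0,0],[0,0,1.5],0],[[0,0,0],[0,0,3],0],[[0,0,0],[0,0,4],0],[[0,0,0],[0,0,4.4],0]]'
python3 -m handwheel '[[[0,0,0],[0,0,0.2],0],[[0,0,0],[0,0,0.4],0]]'
python3 -m handwheel '[[[0,0,0],[0,0,0.2],0],[[0,0,0],[0,0,0.3],0]]'
```

```text
clock: 2.8
eef_pos: [0.4819, -0.114, 0.1598]
tcp_rot: [-3.138, -0.116, -0.001]
contact_force: [0.5, -0.7, -1.1]
grip_width: -0.001
gripper_force: 0.0
clock: 3.2
eef_pos: [0.4817, -0.1169, 0.1145]
tcp_rot: [-3.14, -0.109, 0.002]
contact_force: [-0.2, -0.8, 0.8]
grip_width: 0.005
gripper_force: 0.4
clock: 3.4
eef_pos: [0.4826, -0.117, 0.1116]
tcp_rot: [3.139, 0.109, 0.001]
contact_force: [0.9, -0.3, 1.1]
grip_width: 0.001
gripper_force: 0.4
clock: 3.6
eef_pos: [0.4824, -0.1167, 0.1085]
tcp_rot: [3.14, 0.11, 0.001]
contact_force: [0.2, -0.6, 0.6]
grip_width: 0.003
gripper_force: 0.4
```

```bash
python3 -m handwheel '[[[0,0,0],[0,0,0.2],0],[[0,0,0],[0,0,0.4],0]]'
python3 -m handwheel '[[[0,0,0],[0,0,-4],0],[[0,0,0],[0,0,-5.4],0],[[0,0,0],[3.7,0,-5.4],0],[[0,0,0],[7.3,0,-5.4],0],[[0,0,0],[7.3,0,-5.4],0]]'
python3 -m handwheel '[[[0,0,0],[0,0,1.5],0],[[0,0,0],[0,0,3],0],[[0,0,0],[0,0,4],0],[[0,0,0],[0,0,4.4],0]]'
python3 -m handwheel '[[[0,0,0],[0,0,0.2],0],[[0,0,0],[0,0,0.4],0]]'
python3 -m handwheel '[[[0,0,0],[0,0,0.2],0],[[0,0,0],[0,0,0.3],0]]'
```

```text
clock: 3.8
eef_pos: [0.4823, -0.1167, 0.1043]
tcp_rot: [3.14, 0.11, 0.001]
contact_force: [0.2, 0.3, 0.5]
grip_width: 0.003
gripper_force: 0.4
clock: 4.3
eef_pos: [0.5589, -0.1113, 0.1579]
tcp_rot: [3.139, 0.112, 0.005]
contact_force: [-1.8, -0.5, 0.1]
grip_width: -0.003
gripper_force: 0.0
clock: 4.7
eef_pos: [0.5536, -0.1114, 0.113]
tcp_rot: [-3.139, -0.109, 0.004]
contact_force: [-0.4, 1.0, -0.5]
grip_width: -0.0
gripper_force: 0.4
clock: 4.9
eef_pos: [0.5551, -0.1117, 0.1107]
tcp_rot: [3.139, 0.109, 0.001]
contact_force: [1.5, -0.2, -0.0]
grip_width: 0.002
gripper_force: 0.4
clock: 5.1
eef_pos: [0.5552, -0.1116, 0.1076]
tcp_rot: [3.14, 0.11, 0.001]
contact_force: [0.2, 0.4, -0.1]
grip_width: -0.0
gripper_force: 0.4
```

Bays 1 and 3 are empty, so bay 2 must be full. Now for the right spare.

```bash
python3 -m handwheel '[[[0,0,0],[0,0,-4.5],0],[[0,0,0],[0,0,-6],0],[[0,0,0],[0,0,-6],0]]'
python3 go.py 453.2 -405.8 140 4
```

```text
clock: 5.4
eef_pos: [0.5572, -0.112, 0.1707]
tcp_rot: [3.138, 0.11, 0.011]
contact_force: [-0.3, 0.3, -0.5]
grip_width: -0.001
gripper_force: 0.0
t 5.4 pos [ 557.2 -112.   170.7] yaw 4.0 F [-0.3  0.3 -0.5] w -0.001 gf 0.0
turn [ 0.002 -0.007  0.   ] shift [-12.44  28.58   3.03]
```

```bash
python3 -m handwheel '[[[0,0,0],[-2,4.7,0.5],0.5],[[0,0,0],[-4,9.4,1],1],[[0,0,0],[-6,14.1,1.5],1],[[0,0,0],[-8,18.8,1.8],1],[[0,0,0],[-8.3,23,2],1]]'
python3 go.py 453.2 -405.8 66 4
```

```text
clock: 5.9
eef_pos: [0.4854, -0.3478, 0.1457]
tcp_rot: [-3.138, -0.108, 0.005]
contact_force: [0.7, -0.4, 0.5]
grip_width: 0.843
gripper_force: 0.0
t 5.9 pos [ 485.4 -347.8  145.7] yaw 3.95 F [ 0.7 -0.4  0.5] w 0.843 gf 0.0
turn [-0.002  0.003 -0.001] shift [-3.59  5.59  7.97]
```

```bash
python3 -m handwheel '[[[0,0,0],[-3.6,2.5,0],1],[[0,0,0],[-3.6,5.6,0],1],[[0,0,0],[-3.6,5.6,0],1],[[0,0,0],[-3.6,5.6,0],1]]'
python3 go.py 453.2 -405.8 66 4
```

```text
clock: 6.3
eef_pos: [0.4554, -0.4053, 0.1459]
tcp_rot: [-3.138, -0.107, 0.002]
contact_force: [0.4, 0.5, -1.0]
grip_width: 0.997
gripper_force: 0.0
t 6.3 pos [ 455.4 -405.3  145.9] yaw 3.91 F [ 0.4  0.5 -1. ] w 0.997 gf 0.0
turn [-0.002  0.001 -0.002] shift [-0.21  0.05  7.99]
```

```bash
python3 -m handwheel '[[[0,0,0],[-0.2,0.05,3],1],[[0,0,0],[-0.2,0.05,6],1],[[0,0,0],[-0.2,0.05,8],1],[[0,0,0],[-0.2,0.05,8],1]]'
python3 -m handwheel '[[[0,0,0],[0,0,0],0.3],[[0,0,0],[0,0,0],0.2],[[0,0,0],[0,0,0],0.2],[[0,0,0],[0,0,0],0.2],[[0,0,0],[0,0,0],0.2]]' 30
python3 go.py 453.2 -405.8 66 4
```

```text
clock: 6.7
eef_pos: [0.4525, -0.4022, 0.0634]
tcp_rot: [-3.134, -0.113, 0.009]
contact_force: [0.4, -0.5, 0.0]
grip_width: 1.005
gripper_force: 0.0
clock: 7.2
eef_pos: [0.4554, -0.4065, 0.0692]
tcp_rot: [3.138, 0.11, 0.005]
contact_force: [0.6, 1.4, 6.6]
grip_width: 0.533
gripper_force: 30.5
t 7.2 pos [ 455.4 -406.5   69.2] yaw 4.01 F [0.6 1.4 6.6] w 0.533 gf 30.5
turn [ 0.002 -0.003  0.   ] shift [-0.22 -0.08  0.32]
```

```bash
python3 -m handwheel '[[[0,0,0],[0,0,-4],0.2],[[0,0,0],[0,0,-8],0.2],[[0,0,0],[0,0,-12],0.2],[[0,0,0],[0,0,-16],0.2],[[0,0,0],[0,0,-17],0.2]]' 40
python3 -m handwheel '[[[0,0,0],[0,0,0],0.2],[[0,0,0],[0,0,0],0.2]]'
python3 go.py 484.1 -116 225 4
```

```text
clock: 7.7
eef_pos: [0.4557, -0.4073, 0.2429]
tcp_rot: [3.133, 0.109, 0.01]
contact_force: [0.2, -0.5, -1.5]
grip_width: 0.529
gripper_force: 41.3
clock: 7.9
eef_pos: [0.4535, -0.4053, 0.2354]
tcp_rot: [-3.138, -0.109, 0.004]
contact_force: [0.7, -0.3, -1.8]
grip_width: 0.526
gripper_force: 41.2
t 7.9 pos [ 453.5 -405.3  235.4] yaw 3.99 F [ 0.7 -0.3 -1.8] w 0.526 gf 41.2
turn [-0.002  0.002 -0.   ] shift [  5.07 -28.64   1.09]
```

```bash
python3 -m handwheel '[[[0,0,0],[0.9,-4.8,0],0.2],[[0,0,0],[1.7,-9.6,0],0.2],[[0,0,0],[2.6,-14.3,0],0.2],[[0,0,0],[2.6,-14.3,0],0.2]]'
python3 -m handwheel '[[[0,0,0],[0.9,-4.8,0],0.2],[[0,0,0],[1.7,-9.6,0],0.2],[[0,0,0],[2.5,-14.3,0],0.2],[[0,0,0],[2.5,-14.3,0],0.2],[[0,0,0],[2.5,-14.3,0],0.2]]'
python3 go.py 484.1 -116 225 4
python3 - <<'E'
from h import *;from station import env
d=env.get_image("scene");cv2.imwrite("pics/s1.png",cv2.resize(d["pixels"][40:290,180:430,::-1],None,fx=2.4,fy=2.4))
E
python3 go.py 484.1 -116 225 4
```

```text
clock: 8.3
eef_pos: [0.469, -0.2554, 0.2345]
tcp_rot: [-3.134, -0.12, 0.009]
contact_force: [0.5, -0.7, -2.2]
grip_width: 0.522
gripper_force: 41.5
clock: 8.8
eef_pos: [0.4843, -0.116, 0.2354]
tcp_rot: [-3.139, -0.114, 0.006]
contact_force: [0.0, 0.4, -1.6]
grip_width: 0.53
gripper_force: 41.8
t 8.8 pos [ 484.3 -116.   235.4] yaw 4.15 F [ 0.   0.4 -1.6] w 0.53 gf 41.8
turn [-0.     0.004  0.003] shift [-0.02 -0.    1.04]
t 8.85 pos [ 484.5 -117.1  235.7] yaw 4.03 F [ 0.4 -0.3 -0.9] w 0.531 gf 41.8
turn [-0.     0.003  0.001] shift [-0.03 -0.11  1.07]
```

View pics/s1.png

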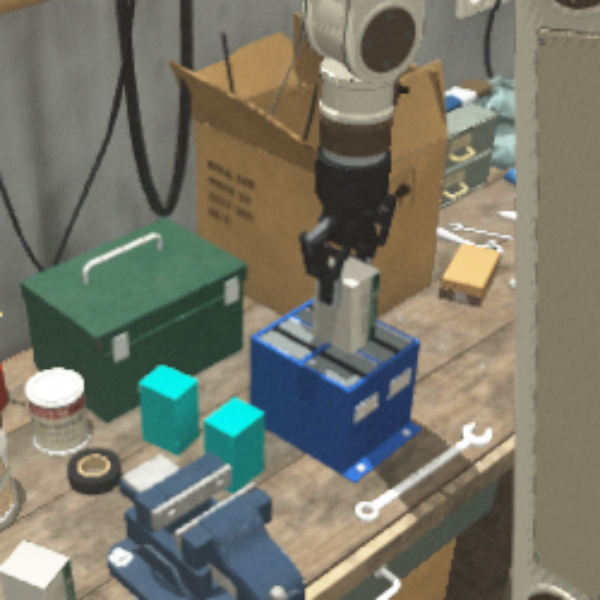

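The carton at (345,305) in this crop is held upright above the robot-side bay. I'll check its position in the hand from depth.

Run:
```python
from h import *;from station import env
d=env.get_image("scene");W=world(d)[145:195,300:350].reshape(-1,3)
W=W[(W[:,2]>.175)&(W[:,2]<.205)&(W[:,0]>.43)&(W[:,0]<.53)&(np.abs(W[:,1]+.116)<.035)]
# into rack frame about bay1
t=np.radians(4);q=(W[:,:2]*1000-[482.1,-116])@np.array([[np.cos(t),-np.sin(t)],[np.sin(t),np.cos(t)]])
r=cv2.minAreaRect(q.astype(np.float32));print(len(q),r)
print("x pct",np.percentile(q[:,0],[1,10,50,90,99]).round(1),"y pct",np.percentile(q[:,1],[1,10,50,90,99]).round(1))
W=world(d)[120:200,290:360].reshape(-1,3);W=W[(W[:,2]>.14)&(np.abs(W[:,0]-.48)<.05)&(np.abs(W[:,1]+.116)<.035)];print("zmin",np.percentile(W[:,2],[.5,2]))
```

```text
246 ((-7.401983261108398, 12.380558013916016), (70.53706359863281, 37.03076171875), 34.833778381347656)
x pct [-27.3 -26.1 -15.3  21.6  30.5] y pct [-20.7 -10.6  19.9  22.7  24.4]
zmin [0.16859561 0.17218329]
```

```bash
python3 -m handwheel '[[[0,0,0],[0,0,1.5],0.2],[[0,0,0],[0,0,3],0.2],[[0,0,0],[0,0,4],0.2],[[0,0,0],[0,0,4.7],0.2]]'
python3 -m handwheel '[[[0,0,0],[0,0,0.7],0.2],[[0,0,0],[0,0,1.4],0.2],[[0,0,0],[0,0,2],0.2]]'
python3 -m handwheel '[[[0,0,0],[0,0,0.6],0.2],[[0,0,0],[0,0,1.2],0.2],[[0,0,0],[0,0,1.8],0.2],[[0,0,0],[0,0,1.8],0.2]]'
python3 go.py 484.1 -116 150 4
```

```text
clock: 9.3
eef_pos: [0.4848, -0.118, 0.1895]
tcp_rot: [-3.139, -0.106, 0.001]
contact_force: [-0.1, 0.7, 0.9]
grip_width: 0.529
gripper_force: 41.8
clock: 9.6
eef_pos: [0.4852, -0.1172, 0.1699]
tcp_rot: [3.139, 0.109, 0.0]
contact_force: [-0.7, 0.0, -1.3]
grip_width: 0.53
gripper_force: 41.7
clock: 10.0
eef_pos: [0.4845, -0.1167, 0.1512]
tcp_rot: [-3.139, -0.11, 0.003]
contact_force: [0.1, 0.5, -2.1]
grip_width: 0.53
gripper_force: 41.7
t 10.0 pos [ 484.5 -116.7  151.2] yaw 4.01 F [ 0.1  0.5 -2.1] w 0.53 gf 41.7
turn [-0.001  0.002  0.   ] shift [-0.03 -0.08  0.12]
```

Inserted about 46 mm without contact. Now release it, rise, shut the fingers and push down gently.

```bash
python3 -m handwheel '[[[0,0,0],[0,0,0],0.75],[[0,0,0],[0,0,0],0.75],[[0,0,0],[0,0,0],0.75],[[0,0,0],[0,0,0],0.75]]'
python3 -m handwheel '[[[0,0,0],[0,0,-4],0.8],[[0,0,0],[0,0,-6.5],0.8],[[0,0,0],[-0.2,0,-6.5],0],[[0,0,0],[-0.2,0,-6.5],0],[[0,0,0],[-0.2,0,-6.5],0]]'
python3 - <<'E'
from h import *;from station import env
d=env.get_image("scene");cv2.imwrite("pics/s2.png",cv2.resize(d["pixels"][100:290,220:410,::-1],None,fx=3,fy=3))
E
python3 go.py 482.1 -116 112 4
```

```text
clock: 10.4
eef_pos: [0.4855, -0.117, 0.1528]
tcp_rot: [3.139, 0.11, 0.002]
contact_force: [0.3, 0.2, -0.4]
grip_width: 0.748
gripper_force: 0.0
clock: 10.9
eef_pos: [0.4824, -0.1169, 0.2163]
tcp_rot: [-3.139, -0.11, 0.003]
contact_force: [-0.8, 0.6, -0.5]
grip_width: 0.297
gripper_force: 0.0
t 10.95 pos [ 482.3 -116.9  216.1] yaw 4.0 F [ 0.2  0.5 -0.1] w 0.206 gf 0.0
turn [-0.001  0.002 -0.   ] shift [ 1.000e-02 -8.000e-02  1.041e+01]
```

View pics/s2.png

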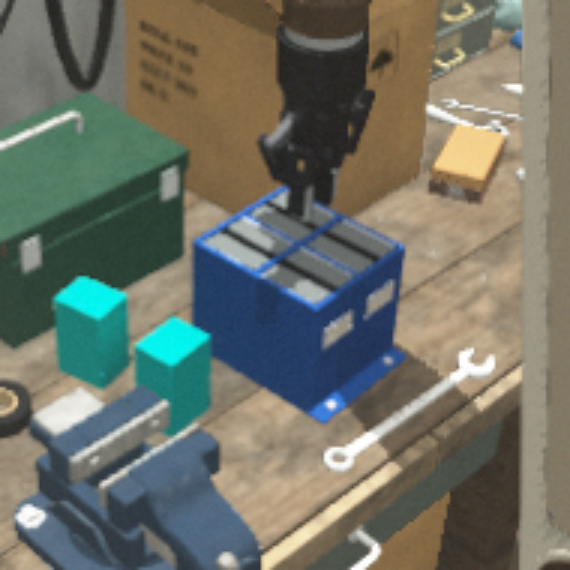

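The carton has dropped below the flaps, which are level again over bay 1 at (310,280). I'll confirm its depth by touch.

```bash
python3 -m handwheel '[[[0,0,0],[0,-0.1,4],0],[[0,0,0],[0,-0.1,6],0],[[0,0,0],[0,-0.1,8],0],[[0,0,0],[0,-0.1,9.4],0],[[0,0,0],[0,-0.1,9.8],0]]'
python3 -m handwheel '[[[0,0,0],[0,0,0.2],0],[[0,0,0],[0,0,0.4],0]]'
python3 -m handwheel '[[[0,0,0],[0,0,0.2],0],[[0,0,0],[0,0,0.3],0],[[0,0,0],[0,0,0.3],0]]'
```

```text
clock: 11.45
eef_pos: [0.4811, -0.1156, 0.1166]
tcp_rot: [-3.138, -0.11, 0.008]
contact_force: [-0.8, 0.5, 0.8]
grip_width: 0.0
gripper_force: 0.4
clock: 11.65
eef_pos: [0.4834, -0.1161, 0.1155]
tcp_rot: [3.14, 0.11, 0.001]
contact_force: [0.5, -0.3, 0.9]
grip_width: 0.001
gripper_force: 0.4
clock: 11.95
eef_pos: [0.4834, -0.1161, 0.1126]
tcp_rot: [3.139, 0.11, 0.001]
contact_force: [0.9, 0.5, -0.8]
grip_width: 0.0
gripper_force: 0.4
```

```bash
python3 -m handwheel '[[[0,0,0],[0,0,0.15],0],[[0,0,0],[0,0,0.3],0],[[0,0,0],[0,0,0.3],0]]'
python3 -m handwheel '[[[0,0,0],[0,0,-4.5],0],[[0,0,0],[0,0,-9],0],[[0,0,0],[0,0,-9],0]]'
python3 go.py 496 304.5 205 22
```

```text
clock: 12.25
eef_pos: [0.4839, -0.1162, 0.112]
tcp_rot: [3.139, 0.11, 0.005]
contact_force: [-4.6, 1.1, 15.5]
grip_width: -0.003
gripper_force: 8.2
clock: 12.55
eef_pos: [0.487, -0.117, 0.2059]
tcp_rot: [3.136, 0.11, 0.019]
contact_force: [0.7, -0.3, 0.2]
grip_width: -0.003
gripper_force: 0.0
t 12.55 pos [ 487.  -117.   205.9] yaw 4.0 F [ 0.7 -0.3  0.2] w -0.003 gf 0.0
turn [ 0.006 -0.011 -0.314] shift [ 3.830e+00 -4.199e+01 -3.000e-02]
```

Bay 1's carton is seated: contact at 112 mm, the same as the stored one. On to the left spare.

```bash
python3 -m handwheel '[[[0,0,0],[0.4,-4.4,-1.5],0],[[0,0,0],[0.8,-8.8,-3],0],[[0,0,0],[1.2,-13.2,-3],0.5],[[0,0,0],[1.6,-17.6,-3],1],[[0,0,0],[2,-21,-3],1]]'
python3 -m handwheel '[[[0,0,0],[0.4,-4.4,0],1],[[0,0,0],[0.8,-8.8,0],1],[[0,0,0],[1.2,-13.2,0],1],[[0,0,0],[1.6,-17.6,0],1],[[0,0,0],[1.8,-21,0],1]]'
python3 -m handwheel '[[[0,0,-0.12],[0,0,0],1],[[0,0,-0.24],[0,0,3],1],[[0,0,-0.314],[0,0,6],1],[[0,0,-0.314],[0,0,7],1],[[0,0,-0.314],[0,0,7],1]]'
python3 go.py 496 304.5 66 22
```

```text
clock: 13.05
eef_pos: [0.4916, 0.0654, 0.2291]
tcp_rot: [-3.11, -0.184, 0.004]
contact_force: [0.8, 0.6, -0.0]
grip_width: 0.509
gripper_force: 0.0
clock: 13.55
eef_pos: [0.5078, 0.1116, 0.2331]
tcp_rot: [-3.066, -0.28, 0.012]
contact_force: [0.5, -0.7, 0.3]
grip_width: 0.999
gripper_force: 0.0
clock: 14.05
eef_pos: [0.5053, 0.1157, 0.1619]
tcp_rot: [-2.984, -0.754, 0.003]
contact_force: [0.1, -0.0, -0.1]
grip_width: 1.0
gripper_force: 0.0
t 14.05 pos [505.3 115.7 161.9] yaw 28.33 F [ 0.1 -0.  -0.1] w 1.0 gf 0.0
turn [-0.063 -0.01   0.111] shift [  8.01 -16.43  10.74]
```

Run:
```python
from h import *;from station import env
s=env.sense();print(np.round(s["qpos"],3),s["contact_force"])
print(R.from_rotvec(s["tcp_rot"]).as_matrix().round(3))
```

```text
[ 0.19   0.334 -0.101  1.142  0.063  2.837] [ 0.13362094 -0.01901246 -0.05556781]
[[ 0.88   0.474 -0.017]
 [ 0.474 -0.878  0.061]
 [ 0.014 -0.062 -0.998]]
```

Joint 6 hit its range, so I'll grip the carton across its 55 mm side (yaw 112°), which lies well inside the range.

```bash
python3 -m handwheel '[[[0,0,0],[0,0,-4],1],[[0,0,-0.14],[0,0,-6],1],[[0,0,-0.28],[0,0,-6],1],[[0,0,-0.42],[0,0,-6],1],[[0,0,-0.56],[0,0,-6],1]]'
python3 -m handwheel '[[[0,0,-0.14],[0,0,0],1],[[0,0,-0.28],[0,0,0],1],[[0,0,-0.42],[0,0,0],1],[[0,0,-0.56],[0,0,0],1],[[0,0,-0.7],[0,0,0],1]]'
python3 go.py 496 304.5 200 112
```

```text
clock: 14.55
eef_pos: [0.5084, 0.1125, 0.2257]
tcp_rot: [-2.659, -1.56, -0.036]
contact_force: [0.0, -0.2, -0.1]
grip_width: 1.002
gripper_force: 0.0
clock: 15.05
eef_pos: [0.5083, 0.1125, 0.2254]
tcp_rot: [-1.97, -2.385, -0.065]
contact_force: [-0.7, 0.0, 0.9]
grip_width: 1.002
gripper_force: 0.0
t 15.05 pos [508.3 112.5 225.4] yaw 100.91 F [-0.7  0.   0.9] w 1.002 gf 0.0
turn [ 0.008 -0.063 -0.194] shift [18.89  2.42  3.74]
```

```bash
python3 -m handwheel '[[[0.004,-0.03,-0.1],[4.7,0.6,0],1],[[0.008,-0.063,-0.194],[9.4,1.2,0.5],1],[[0.008,-0.063,-0.194],[14.1,1.8,2],1],[[0.008,-0.063,-0.194],[18.9,2.4,3.7],1],[[0.008,-0.063,-0.194],[18.9,2.4,3.7],1]]'
python3 -m handwheel '[[[0,0,0],[0,0,0],1],[[0,0,0],[0,0,0],1]]'
python3 go.py 496 304.5 66 112
```

```text
clock: 15.55
eef_pos: [0.4944, 0.31, 0.1978]
tcp_rot: [-1.752, -2.603, 0.001]
contact_force: [-1.1, -0.2, -0.3]
grip_width: 1.001
gripper_force: 0.0
clock: 15.75
eef_pos: [0.496, 0.3041, 0.1996]
tcp_rot: [-1.762, -2.599, 0.002]
contact_force: [0.2, 0.2, -0.1]
grip_width: 0.993
gripper_force: 0.0
t 15.75 pos [496.  304.1 199.6] yaw 111.72 F [ 0.2  0.2 -0.1] w 0.993 gf 0.0
turn [-0.002 -0.    -0.005] shift [ 0.04  0.04 13.36]
```

```bash
python3 -m handwheel '[[[0,0,-0.005],[0,0,4],1],[[0,0,-0.005],[0,0,8],1],[[0,0,-0.005],[0,0,11],1],[[0,0,-0.005],[0,0,13.1],1],[[0,0,-0.005],[0,0,13.1],1]]'
python3 -m handwheel '[[[0,0,0],[0,0,0],0.3],[[0,0,0],[0,0,0],0.3],[[0,0,0],[0,0,0],0.3],[[0,0,0],[0,0,0],0.3],[[0,0,0],[0,0,0],0.3]]' 40
python3 go.py 496 304.5 66 112
python3 -m handwheel '[[[0,0,0],[0,0,-4],0.3],[[0,0,0],[0,0,-8],0.3],[[0,0,0],[0,0,-12],0.3],[[0,0,0],[0,0,-16],0.3],[[0,0,0],[0,0,-17],0.3]]'
python3 -m handwheel '[[[0,0,0.14],[0,0,0],0.3],[[0,0,0.28],[0,0,0],0.3],[[0,0,0.314],[0,0,0],0.3],[[0,0,0.314],[0,0,0],0.3]]'
python3 go.py 554.9 -110.9 236 94
```

```text
clock: 16.25
eef_pos: [0.4936, 0.3015, 0.0651]
tcp_rot: [-1.756, -2.599, 0.012]
contact_force: [-0.7, 0.3, -0.6]
grip_width: 0.999
gripper_force: 0.0
clock: 16.75
eef_pos: [0.4965, 0.3051, 0.0698]
tcp_rot: [1.755, 2.605, 0.002]
contact_force: [-0.2, -1.8, 6.7]
grip_width: 0.642
gripper_force: 43.2
t 16.75 pos [496.5 305.1  69.8] yaw 112.07 F [-0.2 -1.8  6.7] w 0.642 gf 43.2
turn [ 0.001 -0.     0.001] shift [-0.03 -0.07  0.38]
clock: 17.25
eef_pos: [0.4974, 0.3061, 0.2434]
tcp_rot: [1.753, 2.605, 0.011]
contact_force: [0.4, 0.0, -0.6]
grip_width: 0.636
gripper_force: 43.5
clock: 17.65
eef_pos: [0.4949, 0.3046, 0.2363]
tcp_rot: [-2.138, -2.298, 0.007]
contact_force: [-0.1, -0.5, -1.8]
grip_width: 0.638
gripper_force: 43.4
t 17.65 pos [494.9 304.6 236.3] yaw 94.13 F [-0.1 -0.5 -1.8] w 0.638 gf 43.4
turn [-0.005  0.001  0.002] shift [-41.87   2.99   0.06]
```

```bash
python3 -m handwheel '[[[0,0,0],[-4.7,0.3,0],0.3],[[0,0,0],[-9.4,0.7,0],0.3],[[0,0,0],[-14.1,1,0],0.3],[[0,0,0],[-18.8,1.3,0],0.3],[[0,0,0],[-21,1.5,0],0.3]]'
python3 -m handwheel '[[[0,0,0],[-4.7,0.3,0],0.3],[[0,0,0],[-9.4,0.7,0],0.3],[[0,0,0],[-14.1,1,0],0.3],[[0,0,0],[-18.8,1.3,0],0.3],[[0,0,0],[-20.9,1.5,0],0.3]]'
python3 -m handwheel '[[[0,0,0],[0,0,0],0.3],[[0,0,0],[0,0,0],0.3],[[0,0,0],[0,0,0],0.3]]'
python3 go.py 554.9 -110.9 236 94
python3 - <<'E'
from h import *;from station import env
d=env.get_image("scene");W=world(d)
cv2.imwrite("pics/s3.png",cv2.resize(d["pixels"][90:240,240:390,::-1],None,fx=4,fy=4))
W=W[100:220,250:370].reshape(-1,3)
W=W[(W[:,2]>.173)&(W[:,2]<.205)&(np.abs(W[:,0]-.555)<.05)&(np.abs(W[:,1]+.111)<.035)]
t=np.radians(4);q=(W[:,:2]*1000-[554.9,-110.9])@np.array([[np.cos(t),-np.sin(t)],[np.sin(t),np.cos(t)]])
print(len(q),"x pct",np.percentile(q[:,0],[1,10,50,90,99]).round(1),"y pct",np.percentile(q[:,1],[1,10,50,90,99]).round(1))
E
```

```text
clock: 18.15
eef_pos: [0.5251, 0.0929, 0.2368]
tcp_rot: [-2.142, -2.296, 0.007]
contact_force: [-0.5, -0.0, -1.4]
grip_width: 0.64
gripper_force: 43.4
clock: 18.65
eef_pos: [0.5551, -0.1149, 0.2366]
tcp_rot: [-2.143, -2.295, 0.006]
contact_force: [0.2, -0.1, -1.9]
grip_width: 0.64
gripper_force: 43.4
clock: 18.95
eef_pos: [0.5551, -0.11, 0.237]
tcp_rot: [-2.137, -2.299, 0.004]
contact_force: [-0.4, -0.1, -1.1]
grip_width: 0.641
gripper_force: 43.4
t 18.95 pos [ 555.1 -110.   237. ] yaw 94.19 F [-0.4 -0.1 -1.1] w 0.641 gf 43.4
turn [-0.004 -0.     0.003] shift [-0.09 -0.02  0.1 ]
244 x pct [-28.8 -26.7 -18.5  18.6  26.2] y pct [-20.1 -10.4  21.8  24.6  26.4]
```

View pics/s3.png

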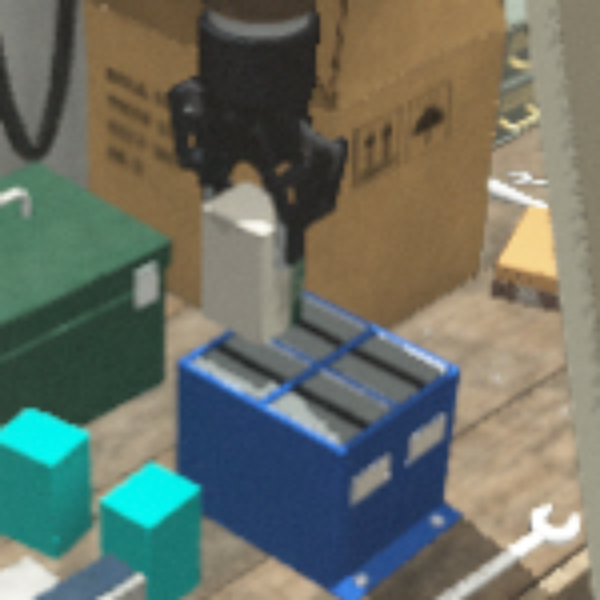

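The carton is held upright over bay 3, with its faces about 1.5 mm too far in +y. I'll shift it and insert.

```bash
python3 -m handwheel '[[[0,0,0],[-0.15,0,1.5],0.3],[[0,0,0],[-0.15,0,3],0.3],[[0,0,0],[-0.15,0,4],0.3],[[0,0,0],[-0.15,0,4.7],0.3]]'
python3 -m handwheel '[[[0,0,0],[0,0,0.7],0.3],[[0,0,0],[0,0,1.4],0.3],[[0,0,0],[0,0,2],0.3]]'
python3 -m handwheel '[[[0,0,0],[0,0,0.6],0.3],[[0,0,0],[0,0,1.2],0.3],[[0,0,0],[0,0,1.8],0.3],[[0,0,0],[0,0,1.8],0.3]]'
python3 go.py 554.9 -110.9 150 94
```

```text
clock: 19.4
eef_pos: [0.5553, -0.1115, 0.1899]
tcp_rot: [-2.137, -2.3, 0.004]
contact_force: [-1.0, 0.0, 0.7]
grip_width: 0.639
gripper_force: 43.7
clock: 19.7
eef_pos: [0.5553, -0.1124, 0.1699]
tcp_rot: [-2.139, -2.298, 0.004]
contact_force: [0.3, -0.2, 0.0]
grip_width: 0.638
gripper_force: 43.5
clock: 20.1
eef_pos: [0.5545, -0.1125, 0.1511]
tcp_rot: [-2.138, -2.297, 0.006]
contact_force: [-0.6, -0.1, -1.8]
grip_width: 0.642
gripper_force: 43.4
t 20.1 pos [ 554.5 -112.5  151.1] yaw 94.1 F [-0.6 -0.1 -1.8] w 0.642 gf 43.4
turn [-0.006 -0.     0.002] shift [0.16 0.06 0.11]
```

```bash
python3 -m handwheel '[[[0,0,0],[0,0,0],0.85],[[0,0,0],[0,0,0],0.85],[[0,0,0],[0,0,0],0.85],[[0,0,0],[0,0,0],0.85]]'
python3 -m handwheel '[[[0,0,0],[0,0,-4],0.9],[[0,0,0],[0,0,-6.5],0.9],[[0,0,0],[0.1,0,-6.5],0],[[0,0,0],[0.1,0,-6.5],0],[[0,0,0],[0.1,0,-6.5],0]]'
python3 -m handwheel '[[[0,0,0],[0,0,0],0],[[0,0,0],[0,0,0],0],[[0,0,0],[0,0,0],0]]'
python3 -m handwheel '[[[0,0,0],[0,0,4],0],[[0,0,0],[0,0,6],0],[[0,0,0],[0,0,7],0],[[0,0,0],[0,0,8],0]]'
python3 go.py 554.9 -110.9 112 94
```

```text
clock: 20.5
eef_pos: [0.5555, -0.1126, 0.1528]
tcp_rot: [-2.14, -2.299, 0.004]
contact_force: [0.2, 0.5, 0.3]
grip_width: 0.852
gripper_force: 0.0
clock: 21.0
eef_pos: [0.5546, -0.1114, 0.2162]
tcp_rot: [-2.138, -2.297, 0.006]
contact_force: [-0.8, 0.7, 0.0]
grip_width: 0.393
gripper_force: 0.0
clock: 21.3
eef_pos: [0.555, -0.1115, 0.2166]
tcp_rot: [-2.138, -2.297, 0.006]
contact_force: [0.3, -0.1, -0.1]
grip_width: -0.002
gripper_force: 0.0
clock: 21.7
eef_pos: [0.5551, -0.1116, 0.1368]
tcp_rot: [-2.139, -2.298, 0.004]
contact_force: [0.3, -0.1, 0.5]
grip_width: -0.002
gripper_force: 0.2
t 21.7 pos [ 555.1 -111.6  136.8] yaw 94.1 F [ 0.3 -0.1  0.5] w -0.002 gf 0.2
turn [-0.004  0.     0.002] shift [ 0.07 -0.01  2.48]
```

```bash
python3 -m handwheel '[[[0,0,0],[0,0,0.6],0],[[0,0,0],[0,0,1.2],0],[[0,0,0],[0,0,1.8],0],[[0,0,0],[0,0,2.2],0]]'
python3 -m handwheel '[[[0,0,0],[0,0,0.15],0],[[0,0,0],[0,0,0.3],0],[[0,0,0],[0,0,0.3],0]]'
python3 -m handwheel '[[[0,0,0],[0,0,0.15],0],[[0,0,0],[0,0,0.3],0],[[0,0,0],[0,0,0.3],0]]'
```

```text
clock: 22.1
eef_pos: [0.5552, -0.1116, 0.1153]
tcp_rot: [-2.139, -2.299, 0.004]
contact_force: [0.0, -0.5, 0.5]
grip_width: -0.004
gripper_force: 0.4
clock: 22.4
eef_pos: [0.555, -0.1116, 0.1123]
tcp_rot: [-2.139, -2.298, 0.004]
contact_force: [-0.3, 0.1, -0.7]
grip_width: 0.006
gripper_force: 0.6
clock: 22.7
eef_pos: [0.5558, -0.1117, 0.1122]
tcp_rot: [2.14, 2.299, -0.002]
contact_force: [-3.8, 0.9, 13.2]
grip_width: -0.003
gripper_force: 6.9
```

Contact at 112 mm, so this one is seated too. Retract and take a final look.

```bash
python3 -m handwheel '[[[0,0,0],[0,0,-4.5],0],[[0,0,0],[0,0,-9],0],[[0,0,0],[0,0,-13],0],[[0,0,0],[0,0,-13],0]]'
python3 -m handwheel '[[[0,0,0],[0,4.5,0],0],[[0,0,0],[0,9,0],0],[[0,0,0],[0,13.5,0],0],[[0,0,0],[0,18,0],0],[[0,0,0],[0,18,0],0]]'
python3 - <<'E'
from h import *;from station import env
d=env.get_image("scene");cv2.imwrite("pics/s4.png",cv2.resize(d["pixels"][60:300,180:440,::-1],None,fx=2.5,fy=2.5))
print(env.sense()["eef_pos"])
E
```

```text
clock: 23.1
eef_pos: [0.5589, -0.1122, 0.2466]
tcp_rot: [2.134, 2.293, 0.007]
contact_force: [0.4, 0.5, -0.1]
grip_width: -0.0
gripper_force: 0.0
clock: 23.6
eef_pos: [0.7392, -0.0977, 0.2302]
tcp_rot: [-2.134, -2.297, 0.009]
contact_force: [-1.5, 1.1, -2.2]
grip_width: 0.001
gripper_force: 0.0
[ 0.73684902 -0.09796128  0.2316029 ]
```

View pics/s4.png

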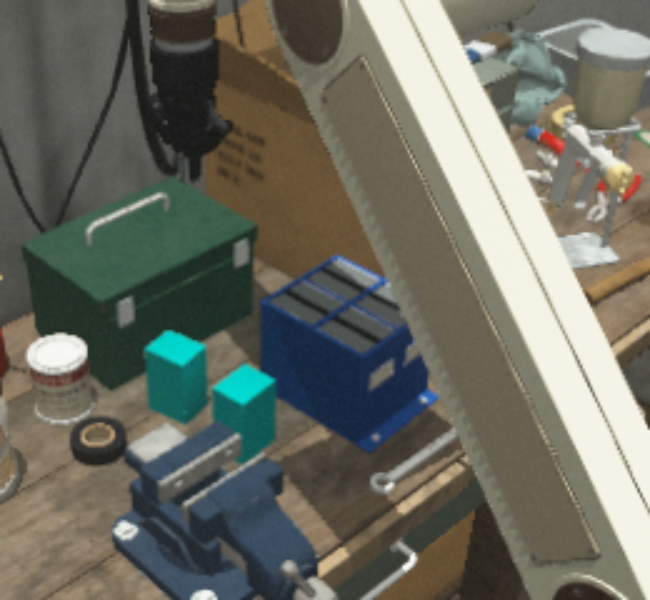

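The flaps over bays 1 and 3 are shut, and the tape and spanner are in place. That last shift went away from the robot instead of towards it, so I'll bring the tool back clear before handing in.

```bash
python3 -m handwheel '[[[0,0,0],[0,-4.5,-1],0],[[0,0,0],[0,-9,-2],0],[[0,0,0],[0,-13.5,-2],0],[[0,0,0],[0,-18,-2],0],[[0,0,0],[0,-20,-2],0]]'
python3 -m handwheel '[[[0,0,0],[0,0,0],0],[[0,0,0],[0,0,0],0],[[0,0,0],[0,0,0],0]]'
python3 -c "
from station import env
print(env.job_done())"
```

```text
clock: 24.15
eef_pos: [0.5293, -0.1129, 0.2602]
tcp_rot: [-2.14, -2.296, 0.006]
contact_force: [0.5, 0.1, 0.5]
grip_width: 0.001
gripper_force: 0.0
clock: 24.45
eef_pos: [0.5361, -0.1129, 0.2599]
tcp_rot: [-2.14, -2.299, 0.003]
contact_force: [0.4, 0.8, -0.2]
grip_width: 0.001
gripper_force: 0.0
the job is handed in; nothing more can be done
None
```

Both spare cartons are on the floor of the two empty bays (right spare in bay 1, left in bay 3), the spanner and tape were not touched, and the job was handed in at 24 s; `env.job_done()` returned no verdict.

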